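Dismantle a trial pedestal in a marble studio

TASK

The small marble bust was tried on a stack of three marble bases. Take the stack apart: stand the bust upright in the middle of the turntable, and lay each base flat, right side up as it now is, down inside the shallow wooden tray of its own shape (round, six-sided, square). Set every piece down gently without dropping or tipping it, and leave the plaster figure undisturbed.

Things in the scene. Friction and masses are not known exactly. Their poses are not given: they have to be found in the camera images.
- bust_mid (a point): Small white marble bust of a head and shoulders, 86 mm tall, top piece of the stack. This point is its centre, 43 mm above its underside, on its upright axis. Its foot is a round disc 34 mm across and 18 mm high; above a thin neck the shoulder block spans heights 30 to 56 mm and is 28 mm thick along its x (flat front and back, the good place to grip) and 38 mm wide along its y; the round head (26 mm) is above that. It stands loose on the round base. About 0.14 kg.
- drum_mid (a point): Round white marble base: plain drum 46 mm in diameter, 36 mm high, under the bust, loose. This point is its centre, 18 mm above its underside. About 0.16 kg.
- hex_base_mid (a point): Six-sided white marble base: regular hexagonal prism, 56 mm across flats (65 mm across corners), 38 mm high, under the round base, loose. This point is its centre, 19 mm above its underside; two opposite flats face along its +x and -x, the others follow every 60 degrees. About 0.28 kg.
- square_base_mid (a point): Square white marble base: 68 x 68 mm, 40 mm high, bottom of the stack, loose on the bench top. This point is its centre, 20 mm above its underside; its faces look along its x and y. About 0.5 kg.
- square_tray: Square shallow plywood tray with a speckled cork floor, 100 x 100 mm outside, 84 x 84 mm recess, walls 8 mm thick; rim 9 mm above the bench, recess floor 4 mm above the bench (5 mm deep). Sides along its x and y. Place of the square base, which fits only when turned parallel to it within about 15 degrees. Origin at the centre of its underside, z up; fixed to the bench, its spot and turn change from start to start.
- hex_tray: Six-sided shallow plywood tray with a speckled cork floor, 88 mm outside and 72 mm inside across flats, walls 8 mm thick; rim 9 mm above the bench, recess floor 4 mm above the bench. Flats face its +x and -x and every 60 degrees. Place of the six-sided base, which fits in any turn. Origin at the centre of its underside, z up; fixed to the bench, its spot and turn change from start to start.
- round_tray: Round shallow plywood tray with a speckled cork floor, 78 mm outside and 62 mm inside diameter; rim 9 mm above the bench, recess floor 4 mm above the bench. Place of the round base. Origin at the centre of its underside, z up; fixed to the bench, its spot and turn change from start to start.
- turntable: Sculptor's metal turntable, locked: flat bright round disc 116 mm in diameter with two dark ring lines, its top 30 mm above the bench, on a dark round foot. Place of the bust, upright in its middle (a 15 mm offset is still fine). Origin at the centre of its underside, z up; fixed to the bench, its spot and turn change from start to start.
- maquette_mid (a point): Plaster model of a standing draped figure, off-white, 150 mm tall on a 55 mm square foot, standing loose at the far middle of the bench. This point is 75 mm above its underside. Not part of the job: must not be disturbed.

How it is judged:
At the end, for the whole second after the job is handed in: Bust upright on the turntable within 15 mm of its middle; each base flat on the floor of the tray of its own shape (height within 3 mm, centre within 12 mm, tilt below 0.08 rad); all at rest and let go; plaster figure within 20 mm of its start (horizontal distance between square_base_mid and square_tray below 0.012 m and z of square_base_mid in the frame of square_tray between 0.021 and 0.027 m and angle between each of square_base_mid, hex_base_mid, drum_mid, bust_mid's own z axis and vertical below 0.08 rad and linear speed of each of square_base, hex_base, drum, bust below 0.02 m/s and horizontal distance between hex_base_mid and hex_tray below 0.012 m and z of hex_base_mid in the frame of hex_tray between 0.02 and 0.026 m and horizontal distance between drum_mid and round_tray below 0.012 m and z of drum_mid in the frame of round_tray between 0.019 and 0.025 m and horizontal distance between bust_mid and turntable below 0.015 m and z of bust_mid in the frame of turntable between 0.07 and 0.076 m and angle between maquette_mid's own z axis and vertical below 0.1 rad and distance of maquette_mid from where it was at the start of the episode below 0.02 m); the robot touches nothing.
It fails at once if a marble piece is dropped or falls (over about 25 mm of free fall) ((linear speed of square_base above 0.7 m/s and contact force between square_base and the fingers below 0.05 N) or (linear speed of hex_base above 0.7 m/s and contact force between hex_base and the fingers below 0.05 N) or (linear speed of drum above 0.7 m/s and contact force between drum and the fingers below 0.05 N) or (linear speed of bust above 0.7 m/s and contact force between bust and the fingers below 0.05 N)).
It fails at once if a marble piece is tipped over (0.7 rad) (angle between any of square_base_mid, hex_base_mid, drum_mid, bust_mid's own z axis and vertical above 0.7 rad).
It fails at once if the plaster figure is disturbed (shifted over 20 mm) (distance of maquette_mid from where it was at the start of the episode above 0.02 m).
It also fails if it takes over 128 s, if anything falls off the work surface, if the arm or the gripper's body presses on something with over 40 N, if the wrist force passes 120 N, or if a joint passes its speed limit or range.

ROBOT

A 7-joint arm with a two-finger parallel gripper is mounted at the origin on the work surface. World frame = base frame: x ahead of the robot, y to its left, z up, the work surface at z = 0. Lengths are in m, angles in rad, forces in N, time in s.
With the tool pointing down it reaches from about 0.425 to 0.875 m from the base axis. Payload 4.7 kg.
Tool frame: the origin (TCP) lies at the very end of the fingers, on their centre line; the grasp point (between the pads) lies 19 mm behind it; z points along the fingers, y is the line along which they close (so a half turn about z gives the same grasp; the last joint's range is limited). The gripper opens to 85 mm and grips with 20 to 120 N. Pads are 22 mm wide; open, the fingers measure 114 mm over their backs; the gripper's body (76 mm by 85 mm) begins 54 mm behind the grasp point. The pads swing forward as they close: fully open they stand 13 mm farther back than shut.
Start: joints at [1.269, 0.321, -0.07, 1.45, 0.023, 1.371, -0.057], TCP at [0.202, -0.618, 0.231] pointing down, gripper open.
Joint ranges: [-2.86, 2.86], [-0.3, 2.09], [-1.38, 1.24], [0.06, 2.45], [-1.56, 4.7], [0.09, 2.05], [-2.69, 2.69]. Speed limits (rad/s): [2.57, 2.57, 3.14, 3.14, 3.14, 3.14, 3.14].

INTERFACE

Orientations are given as a rotation vector (axis times angle).
In Python, from workcell import arm, imaging gives the robot as it stands. The module is installed in compiled form; this text tells all that it offers.
- The arm moves only by the tool drive_tool, never from a script. Its argument "increments" is a list of rows, each a list of 7 numbers: the shift along the tool's x, y, z in m, then the turn, a rotation vector about the tool's x, y, z in rad, then the opening in per cent of the stroke, from 0 (shut) to 100 (fully open). A call has 1 to 8 rows; each row shifts and turns the commanded pose from where the row before left it, along the tool's axes as they then stand; what a row does not reach is not made up. A row lasts 1/8 s, in which the tool goes at most 62.5 mm and 10.7 degrees, less where a joint would pass 70% of its speed; a pose out of reach is approached as far as the arm can. A call with a gripper value outside its range is refused whole. The fingers move at their own pace and stop on an object; "force" is the grip in N (left out, the last holds). Time passes only in rows, so rows that do not move let the fingers close. It gives the time, the measured TCP pose, the force, the opening and the grip force at its end, in the units of the state.
- arm.state(): the state, without advancing time (a new reading comes with each control period).
- imaging.grab_frame(name): name is "side" or "top"; returns a dict with "color" (400x640x3 uint8, red, green, blue), "intrinsics" (3x3 intrinsics, pixels), "pose" (4x4, takes a point from camera to world coordinates). Camera axes: x right, y down, z forward; pixel columns grow to the right and rows downward; lengths in m; the calibration is good to about 2 mm. A picture is of the moment at which its call begins. There is no depth.
- arm.finish_job(): hands the job in; it is judged then, once.
Trained networks look in the newest picture that a camera, given by its name, has taken for a name from the list of things; names that differ only in an ending like _2 or _b are one class to them, and where a whole thing is asked for, a point or a joint stands for the part that bears it (a point fixed in the world has none). Each returns a list of dicts, best first, with "p" (0 to 1); they miss things now and then, are a little off and sometimes report something else, mostly with a low value. They report only what shows in the picture. A call takes as long as a camera call.
- imaging.spot_in(target, camera): "at" ([column, row] in pixels, amid what is visible of it).
- imaging.place_of(target, camera): "at" ([column, row] in pixels: a listed point, or the origin of a listed thing).
The state is a dict: "t": time; "joint_positions": joint angles; "qvel": joint speeds; "joint_torque": joint torques, N m; "eef_pos": TCP position; "ee_rot": TCP orientation; "force": force on the tool from outside, world axes, zero at the start; "torque": the same for the moment, N m; "grip_width": opening from 0.0 (shut) to 1.0 (fully open); "gripper_force": force on a finger pad.
Only numpy, scipy, OpenCV 4.12 (cv2) and the standard library are available. Lean on these libraries where they do the work, as an engineer would, in place of code of your own. Each camera call takes 0.05 s, during which the arm holds its last target. There are 200 camera calls.

## Working session

There is one attempt and no reset: what is moved stays moved. The work goes in short steps, Python scripts to look and compute and a tool call to move; the robot and the scene stay as the last step left them, time stands still between calls to the robot, and variables do not carry over. Pictures are saved under pics/ and viewed, at most 14 in all, crops included, and the job is handed in when it is done.

Besides the shell and the picture viewer there is one more tool, called after ">>>" by a JSON object that holds its "api" and its "payload". drive_tool: Moves the arm, as the interface text tells. Its arguments: {"type":"object","properties":{"increments":{"type":"array","items":{"type":"array","items":{"type":"number"}}},"force":{"type":"number"}},"required":["increments"]}

```bash
mkdir -p pics; cat > h.py <<'E'
import numpy as np, cv2
from workcell import arm, imaging
from scipy.spatial.transform import Rotation as R
def save(cam,name):
    f=imaging.grab_frame(cam); cv2.imwrite(f'pics/{name}.png',cv2.cvtColor(f['color'],cv2.COLOR_RGB2BGR)); return f
def ray(f,px):
    K=np.array(f['intrinsics']);T=np.array(f['pose'])
    d=T[:3,:3]@np.linalg.inv(K)@np.array([px[0],px[1],1.]); return T[:3,3],d
def atz(f,px,z):
    o,d=ray(f,px); return o+d*(z-o[2])/d[2]
def proj(f,p):
    T=np.linalg.inv(np.array(f['pose']));c=T[:3,:3]@np.array(p)+T[:3,3];u=np.array(f['intrinsics'])@c;return u[:2]/u[2]
def tri(f1,p1,f2,p2):
    o1,d1=ray(f1,p1);o2,d2=ray(f2,p2);s=np.linalg.lstsq(np.c_[d1,-d2],o2-o1,rcond=None)[0]
    a=o1+s[0]*d1;b=o2+s[1]*d2;return (a+b)/2,np.linalg.norm(a-b)
E
python3 - <<'E'
from h import *
np.set_printoptions(precision=4,suppress=True)
fs={c:save(c,c+'0') for c in('side','top')}
for c in fs: print(c,np.array(fs[c]['pose']).round(3).tolist())
Z=dict(bust_mid=.157,drum_mid=.096,hex_base_mid=.059,square_base_mid=.02,square_tray=0,hex_tray=0,round_tray=0,turntable=0,maquette_mid=.075)
for n,z in Z.items():
    r={c:imaging.place_of(n,c) for c in fs}
    for c in fs:
        for d in r[c][:2]: print(n,c,np.round(d['at'],1),round(d['p'],2),atz(fs[c],d['at'],z))
    if all(r.values()): print('   tri',*tri(fs['side'],r['side'][0]['at'],fs['top'],r['top'][0]['at']))
s=arm.state();print({k:np.round(s[k],3) for k in('t','eef_pos','ee_rot','force','grip_width')}, R.from_rotvec(s['ee_rot']).as_matrix())
E
```

```text
side [[-0.727, -0.532, 0.435, 0.145], [-0.687, 0.561, -0.462, 0.463], [0.002, -0.634, -0.773, 0.88], [0.0, 0.0, 0.0, 1.0]]
top [[-0.013, -0.983, 0.184, 0.348], [-1.0, 0.017, 0.021, -0.015], [-0.023, -0.184, -0.983, 1.171], [0.0, 0.0, 0.0, 1.0]]
bust_mid side [453.5 158.9] 0.76 [ 0.4012 -0.2919  0.157 ]
bust_mid top [428.3 250.6] 0.79 [ 0.3942 -0.274   0.157 ]
   tri [ 0.3932 -0.2681  0.1798] 1.1286449379514668e-06
drum_mid side [446.5 178.6] 0.49 [ 0.3976 -0.2812  0.096 ]
hex_base_mid side [443.4 185.7] 0.8 [ 0.4016 -0.2887  0.059 ]
hex_base_mid top [421.4 255.6] 0.72 [ 0.3847 -0.2784  0.059 ]
   tri [ 0.3893 -0.2708  0.0813] 0.0116655112734898
square_base_mid side [438.6 199.6] 0.88 [ 0.3958 -0.2726  0.02  ]
square_base_mid top [418.6 253. ] 0.51 [ 0.3937 -0.2798  0.02  ]
   tri [ 0.3962 -0.2809  0.0113] 0.004584181962432482
square_tray side [286.5 358. ] 0.64 [0.3948 0.2978 0.    ]
square_tray top [225.5 255.9] 0.73 [0.3937 0.3032 0.    ]
   tri [0.3926 0.3    0.0101] 0.0016004658106739953
hex_tray side [247.7 277.4] 0.96 [0.5996 0.2305 0.    ]
hex_tray top [252.2 188.9] 0.71 [0.60
[... 342 characters left out ...]
[ 0.7543 -0.0663  0.    ]
turntable top [378.9 174.2] 0.65 [ 0.6421 -0.1746  0.    ]
turntable top [420.  253.4] 0.62 [ 0.3933 -0.2885  0.    ]
   tri [ 0.6425 -0.1754 -0.0038] 0.001371197280172496
maquette_mid side [292.  177.7] 0.9 [ 0.7027 -0.0223  0.075 ]
maquette_mid top [329.  148.9] 0.94 [ 0.7041 -0.0186  0.075 ]
maquette_mid top [224.8 256.5] 0.65 [0.3891 0.2847 0.075 ]
   tri [ 0.7014 -0.0193  0.0791] 0.00301681372613866
{'t': np.float64(1.0), 'eef_pos': array([ 0.202, -0.618,  0.231]), 'ee_rot': array([ 3.102,  0.494, -0.   ]), 'force': array([ 0.975,  0.483, -0.467]), 'grip_width': np.float64(1.001)} [[ 0.9505  0.3106 -0.    ]
 [ 0.3106 -0.9505 -0.0001]
 [-0.      0.0001 -1.    ]]
```

View pics/side0.png

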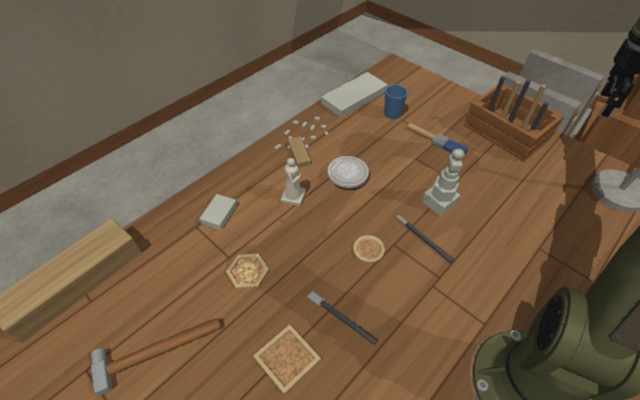

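View pics/top0.png

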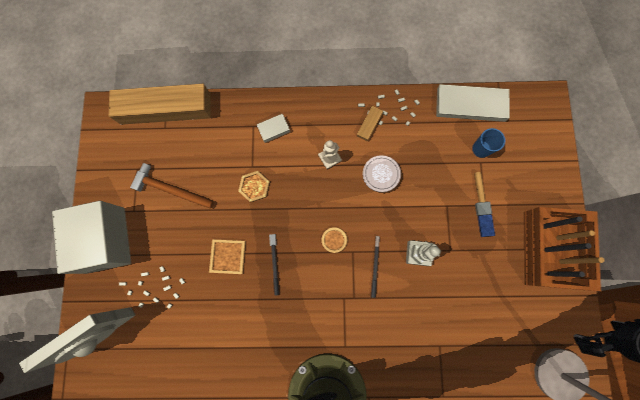

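The side view shows the stack at about (443,185), the round tray at (368,248), the hex tray at (247,271), the square tray at (287,358), the turntable at (348,171) and the figure at (292,182). The networks agree with the picture. Next I'll look closely at the stack and the trays.

```bash
python3 - <<'E'
from h import *
s=cv2.imread('pics/side0.png');t=cv2.imread('pics/top0.png')
def c(i,x,y,w,h): return cv2.resize(i[y:y+h,x:x+w],(400,300),interpolation=cv2.INTER_CUBIC)
cv2.imwrite('pics/c0.png',np.vstack([np.hstack([c(s,400,145,80,60+10)if 0 else c(s,397,145,93,70),c(t,397,230,60,45)]),np.hstack([c(t,200,232,60,45),c(s,237,315,100,75)])]))
E
```

```text
(no output)
```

View pics/c0.png

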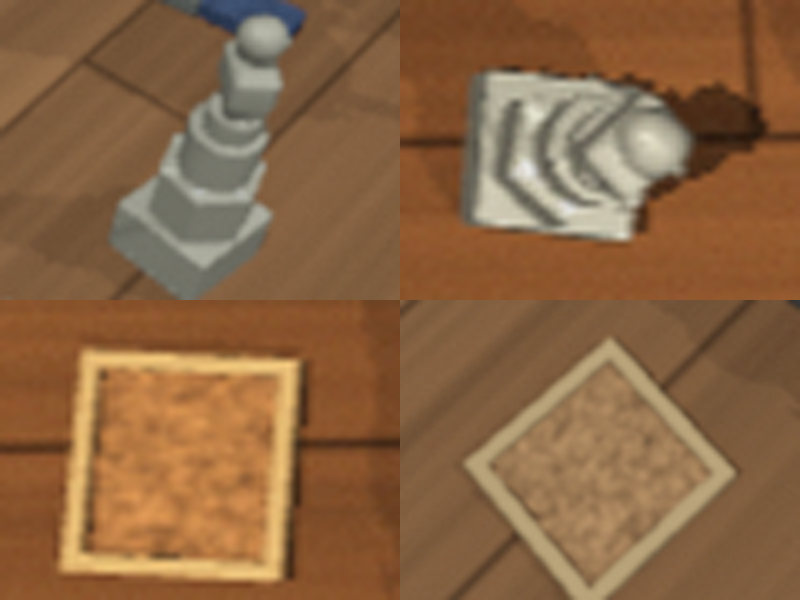

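```bash
cat > fit.py <<'E'
from h import *
from scipy.optimize import differential_evolution as DE
def poly(n,flat,z,off=0):
    a=np.arange(n)*2*np.pi/n+np.pi/n+off; r=flat/2/np.cos(np.pi/n); return seg(np.c_[r*np.cos(a),r*np.sin(a),0*a+z])
def seg(v):
    t=np.linspace(0,1,25)[:,None]; return np.vstack([v[i]*(1-t)+v[(i+1)%len(v)]*t for i in range(len(v))])
def circ(d,z): return poly(60,d,z)
def rect(a,b,z): return seg(np.array([[a,b,z],[a,-b,z],[-a,-b,z],[-a,b,z]])/[2,2,1])
M=dict(square_base=np.vstack([poly(4,.068,.04),poly(4,.068,0)]),hex_base=np.vstack([poly(6,.056,.038)]),drum=circ(.046,.036),
 bust=np.vstack([rect(.028,.038,.030),rect(.028,.038,.056)]),
 square_tray=np.vstack([poly(4,.1,.009),poly(4,.084,.009)]),hex_tray=np.vstack([poly(6,.088,.009),poly(6,.072,.009)]),
 round_tray=np.vstack([circ(.078,.009),circ(.062,.009)]),turntable=circ(.116,.03))
def world(n,q,z0):
    c,s=np.cos(q[2]),np.sin(q[2]);m=M[n];return np.c_[q[0]+c*m[:,0]-s*m[:,1],q[1]+s*m[:,0]+c*m[:,1],m[:,2]+z0]
def uv(f,P):
    T=np.linalg.inv(np.array(f['pose']));c=P@T[:3,:3].T+T[:3,3];u=c@np.array(f['intrinsics']).T;return u[:,:2]/u[:,2:]
def fit(n,fs,x,y,z0=0,yaw=0,per=np.pi/2,d=.02):
    G=[]
    for f in fs:
        g=cv2.GaussianBlur(cv2.cvtColor(f['color'],cv2.COLOR_RGB2GRAY).astype(np.float32),(0,0),.7)
        m=np.minimum(np.hypot(cv2.Sobel(g,5,1,0),cv2.Sobel(g,5,0,1)),150); G.append(m)
    def cost(q):
        P=world(n,q,z0);c=0
        for f,g in zip(fs,G):
            u=uv(f,P).astype(np.float32); c-=cv2.remap(g,u[:,0].copy(),u[:,1].copy(),1).mean()
        return c
    r=DE(cost,[(x-d,x+d),(y-d,y+d),(yaw-per/2,yaw+per/2)],seed=1,popsize=20,tol=1e-4); return r.x,r.fun
def overlay(f,items,roi,k,name):
    x,y,w,h=roi; im=cv2.cvtColor(f['color'],cv2.COLOR_RGB2BGR)[y:y+h,x:x+w]; im=cv2.resize(im,None,fx=k,fy=k,interpolation=cv2.INTER_CUBIC)
    for n,q,z in items:
        for p in uv(f,world(n,q,z)): cv2.circle(im,tuple(int(v) for v in (p-[x,y]+.5)*k),1,(0,0,255),-1)
    return im
E
cat > run1.py <<'E'
from fit import *
fs=[imaging.grab_frame(c) for c in('side','top')]
L=[('square_base',.396,-.28,0,np.pi/2),('hex_base',.396,-.28,.04,np.pi/3),('drum',.396,-.28,.078,.01),('bust',.396,-.28,.114,np.pi),
('square_tray',.394,.3,0,np.pi/2),('hex_tray',.601,.228,0,np.pi/3),('round_tray',.438,-.03,0,.01),('turntable',.641,-.174,0,.01)]
it=[]
for n,x,y,z,per in L:
    q,s=fit(n,fs,x,y,z,0,per); it.append((n,q,z)); qs=[fit(n,[f],x,y,z,0,per)[0] for f in fs]
    print(n,q.round(4),round(s,1),qs[0].round(3),qs[1].round(3))
a=np.hstack([cv2.resize(overlay(fs[0],it[:4],(400,145,80,70),6,''),(400,350)),cv2.resize(overlay(fs[1],it[:4],(395,225,72,63),6,''),(400,350))])
b=np.hstack([cv2.resize(overlay(fs[1],it[4:],(200,160,200,125),4,''),(400,250)),cv2.resize(overlay(fs[0],it[4:],(220,150,180,112),4,''),(400,250))])
cv2.imwrite('pics/o1.png',np.vstack([a,b]))
E
python3 run1.py
```

```text
square_base [ 0.395  -0.2813 -0.0995] -196.0 [ 0.4   -0.288  0.107] [ 0.394 -0.288 -0.121]
hex_base [ 0.3945 -0.2814  0.2473] -237.4 [ 0.395 -0.281  0.24 ] [ 0.395 -0.289 -0.23 ]
drum [ 0.394  -0.2824 -0.004 ] -223.5 [ 0.394 -0.282  0.002] [ 0.397 -0.287 -0.002]
bust [ 0.3921 -0.2812  0.7085] -229.4 [ 0.397 -0.3    0.656] [ 0.39  -0.283  0.794]
square_tray [ 0.3937  0.2978 -0.0608] -270.0 [ 0.394  0.298 -0.062] [ 0.392  0.298 -0.061]
hex_tray [0.6116 0.221  0.306 ] -226.9 [0.613 0.221 0.299] [0.61  0.221 0.321]
round_tray [ 0.4386 -0.0284  0.0038] -244.8 [ 0.439 -0.028  0.   ] [ 0.438 -0.028  0.004]
turntable [ 0.6395 -0.1779  0.0017] -294.3 [ 0.64  -0.178  0.001] [ 0.639 -0.178  0.   ]
```

View pics/o1.png

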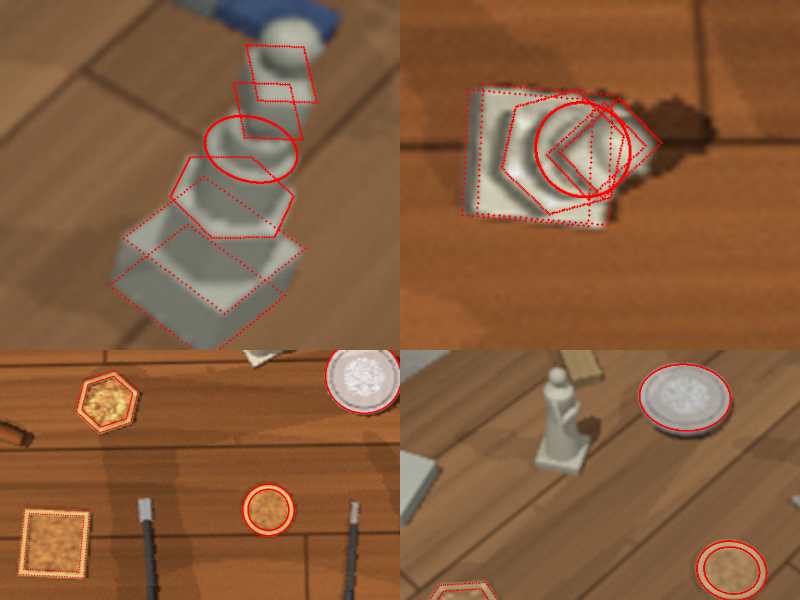

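The trays and the turntable fit well in the overlay. The stack fits too: all pieces sit near (0.394, -0.281), with the bust turned about 0.72 rad. I'll go above the bust.

>>> {"api": "drive_tool", "payload": {"increments": [[0.0357, -0.0326, -0.0025, 0, 0, 0, 60], [0.0357, -0.0326, -0.0025, 0, 0, 0, 60], [0.0357, -0.0326, -0.0025, 0, 0, 0, 60], [0.0357, -0.0326, -0.0025, 0, 0, 0, 60], [0.0357, -0.0326, -0.0025, 0, 0, 0, 60], [0.0357, -0.0326, -0.0025, 0, 0, 0, 60], [0.0357, -0.0326, -0.0025, 0, 0, 0, 60], [0.0357, -0.0326, -0.0025, 0, 0, 0, 60]], "force": 30}}

```text
t: 2.1
eef_pos: [0.393, -0.2799, 0.2517]
ee_rot: [3.102, 0.494, 0.001]
force: [0.6, -0.2, 0.1]
grip_width: 0.598
gripper_force: 0.0
```

>>> {"api": "drive_tool", "payload": {"increments": [[0, 0, 0, 0, 0, -0.18, 60], [0, 0, 0, 0, 0, -0.18, 60], [0, 0, 0, 0, 0, -0.18, 60], [0, 0, 0, 0, 0, -0.18, 60], [0, 0, 0, 0, 0, -0.18, 60], [0, 0, 0, 0, 0, -0.18, 60], [0, 0, 0, 0, 0, -0.18, 60], [0, 0, 0, 0, 0, -0.18, 60]]}}

```text
t: 3.1
eef_pos: [0.3923, -0.2812, 0.2514]
ee_rot: [1.999, 2.423, -0.0]
force: [-0.1, -0.4, 0.6]
grip_width: 0.602
gripper_force: 0.0
```

>>> {"api": "drive_tool", "payload": {"increments": [[0, 0, 0, 0, 0, -0.18, 60], [0, 0, 0, 0, 0, -0.18, 60], [0, 0, 0, 0, 0, -0.18, 60], [0, 0, 0, 0, 0, 0, 60], [0, 0, 0, 0, 0, 0, 60]]}}

```text
t: 3.72
eef_pos: [0.3923, -0.2813, 0.2514]
ee_rot: [1.293, 2.863, -0.0]
force: [-1.3, 0.6, 0.0]
grip_width: 0.596
gripper_force: 0.0
```

```bash
cat >> h.py <<'E'
def go(x,y,z,yawy=None,show=True):
    """shift & turn (tool axes) to put TCP at xyz with closing axis at angle yawy (mod pi)"""
    s=arm.state();Rm=R.from_rotvec(s['ee_rot']).as_matrix();d=Rm.T@(np.array([x,y,z])-s['eef_pos'])
    a=np.arctan2(Rm[1,1],Rm[0,1]); tilt=np.degrees(np.arccos(-Rm[2,2]))
    print('t',round(s['t'],2),'pos',np.round(s['eef_pos'],4),'yawy',round(a,3),'tilt',round(tilt,2),'F',np.round(s['force'],1),'grip',round(s['grip_width'],3),np.round(s['gripper_force'],1),'q7',round(s['joint_positions'][6],2))
    print('shift',np.round(d,4),'' if yawy is None else ('turn z (world yaw first if shift after)',[round(-(((yawy-a+np.pi/2)%np.pi)-np.pi/2)+k*np.pi,3) for k in(-1,0,1)]))
E
python3 -c "
from h import *
go(.3925,-.2815,.138,.72)
s=save('side','s1');save('top','t1')
a=cv2.imread('pics/s1.png')[130:220,380:500];b=cv2.imread('pics/t1.png')[190:280,370:490]
cv2.imwrite('pics/v1.png',cv2.resize(np.hstack([a,b]),(800,300),interpolation=cv2.INTER_CUBIC))"
```

```text
t 3.73 pos [ 0.3923 -0.2813  0.2514] yawy 0.722 tilt 0.01 F [-1.3  0.6  0. ] grip 0.596 0.0 q7 1.3
shift [-0.0003 -0.      0.1134] ('turn z (world yaw first if shift after)', [np.float64(-3.139), np.float64(0.002), np.float64(3.144)])
```

View pics/v1.png

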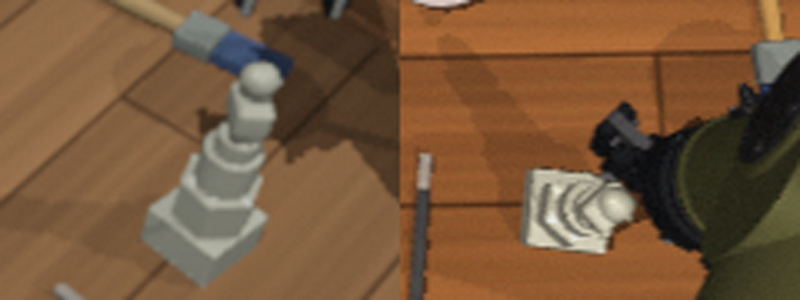

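The fingers straddle the bust's axis, which fits the leaning line of the stack in both views. I'll descend and grip.

>>> {"api": "drive_tool", "payload": {"increments": [[0, 0, 0.028, 0, 0, 0, 60], [0, 0, 0.028, 0, 0, 0, 60], [0, 0, 0.028, 0, 0, 0, 60], [0, 0, 0.02, 0, 0, 0, 60], [0, 0, 0.0094, 0, 0, 0, 60], [0, 0, 0, 0, 0, 0, 50], [0, 0, 0, 0, 0, 0, 42], [0, 0, 0, 0, 0, 0, 40]]}}

```text
t: 4.82
eef_pos: [0.3928, -0.2817, 0.1388]
ee_rot: [1.289, 2.863, -0.001]
force: [0.2, 0.0, 0.6]
grip_width: 0.401
gripper_force: 0.0
```

>>> {"api": "drive_tool", "payload": {"increments": [[0, 0, 0, 0, 0, 0, 36], [0, 0, 0, 0, 0, 0, 34], [0, 0, 0, 0, 0, 0, 32], [0, 0, 0, 0, 0, 0, 30], [0, 0, 0, 0, 0, 0, 20], [0, 0, 0, 0, 0, 0, 20]]}}

```text
t: 5.58
eef_pos: [0.3924, -0.2815, 0.1382]
ee_rot: [1.289, 2.864, -0.001]
force: [-2.0, -1.3, 4.5]
grip_width: 0.325
gripper_force: 31.5
```

```bash
python3 -c "
from h import *
go(.3925,-.2815,.138,.72)
s=save('side','s2')
a=cv2.imread('pics/s2.png')[120:220,380:500]
cv2.imwrite('pics/v2.png',cv2.resize(a,(600,500),interpolation=cv2.INTER_CUBIC))"
```

```text
t 5.58 pos [ 0.3924 -0.2815  0.1382] yawy 0.725 tilt 0.04 F [-2.  -1.3  4.5] grip 0.325 31.5 q7 1.28
shift [-0.      0.0001  0.0002] ('turn z (world yaw first if shift after)', [np.float64(-3.137), np.float64(0.005), np.float64(3.147)])
```

View pics/v2.png

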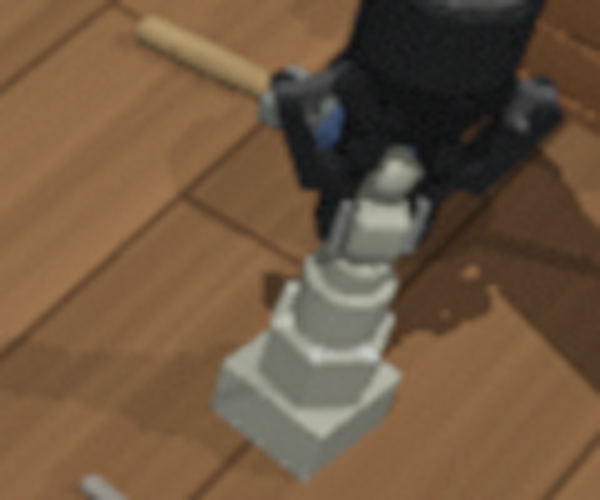

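The bust is held squarely by its block: width 27.6 mm at 31 N. I'll lift it and carry it to the turntable.

>>> {"api": "drive_tool", "payload": {"increments": [[0, 0, -0.004, 0, 0, 0, 20], [0, 0, -0.016, 0, 0, 0, 20], [0, 0, -0.025, 0, 0, 0, 20], [0, 0, -0.015, 0, 0, 0, 20], [-0.006, 0.018, 0, 0, 0, 0, 20], [-0.0123, 0.0362, 0, 0, 0, 0, 20], [-0.0123, 0.0362, 0, 0, 0, 0, 20], [-0.0123, 0.0362, 0, 0, 0, 0, 20]]}}

```text
t: 6.62
eef_pos: [0.5165, -0.229, 0.1983]
ee_rot: [1.29, 2.864, -0.0]
force: [0.6, -0.2, -0.5]
grip_width: 0.326
gripper_force: 31.0
```

>>> {"api": "drive_tool", "payload": {"increments": [[-0.0123, 0.0362, 0, 0, 0, 0, 20], [-0.0123, 0.0362, 0, 0, 0, 0, 20], [-0.0123, 0.0362, 0, 0, 0, 0, 20], [-0.006, 0.018, 0, 0, 0, 0, 20], [0, 0, 0, 0, 0, 0, 20], [0, 0, 0, 0, 0, 0, 20]]}}

```text
t: 7.38
eef_pos: [0.6379, -0.1784, 0.1978]
ee_rot: [-1.29, -2.864, 0.002]
force: [0.4, 0.9, -1.6]
grip_width: 0.322
gripper_force: 31.0
```

```bash
python3 -c "
from h import *
go(.6395,-.178,.054)"
cat > run2.py <<'E'
from fit import *
fs=[imaging.grab_frame(c) for c in('side','top')]
it=[]
for n,x,y,z,per in [('square_base',.396,-.28,0,np.pi/2),('hex_base',.396,-.28,.04,np.pi/3),('drum',.396,-.28,.078,.01)]:
    q,s=fit(n,fs,x,y,z,0,per,.015); it.append((n,q,z)); qs=[fit(n,[f],x,y,z,0,per,.015)[0] for f in fs]
    print(n,q.round(4),round(s,1),qs[0].round(3),qs[1].round(3))
cv2.imwrite('pics/o2.png',np.hstack([overlay(fs[0],it,(405,145,66,80),6,''),overlay(fs[1],it,(390,225,66,80),6,'')]))
E
python3 run2.py
```

```text
t 7.38 pos [ 0.6379 -0.1784  0.1978] yawy 0.724 tilt 0.07 F [ 0.4  0.9 -1.6] grip 0.322 31.0 q7 0.83
shift [-0.0008  0.0016  0.1438] 
square_base [ 0.3953 -0.2811 -0.1429] -82.6 [ 0.395 -0.281 -0.146] [ 0.398 -0.265 -0.719]
hex_base [ 0.3948 -0.2811  0.2345] -118.5 [ 0.395 -0.281  0.235] [ 0.406 -0.278 -0.374]
drum [ 0.3936 -0.2829  0.0013] -154.4 [ 0.393 -0.283  0.004] [ 0.409 -0.273  0.004]
```

View pics/o2.png

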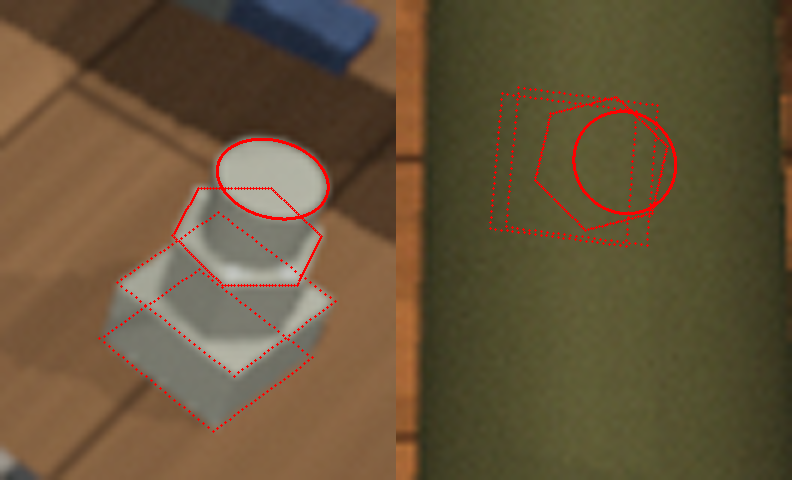

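The drum, hex and square base all fit exactly in the side view; the arm hides them from the top camera. I'll lower the bust.

>>> {"api": "drive_tool", "payload": {"increments": [[0, 0.0016, 0.03, 0, 0, 0, 20], [0, 0, 0.03, 0, 0, 0, 20], [0, 0, 0.03, 0, 0, 0, 20], [0, 0, 0.028, 0, 0, 0, 20], [0, 0, 0.014, 0, 0, 0, 20], [0, 0, 0.006, 0, 0, 0, 20], [0, 0, 0.003, 0, 0, 0, 20], [0, 0, 0.001, 0, 0, 0, 20]]}}

```text
t: 8.48
eef_pos: [0.6406, -0.1767, 0.0568]
ee_rot: [1.289, 2.863, 0.0]
force: [-0.1, 0.2, -0.2]
grip_width: 0.326
gripper_force: 31.0
```

>>> {"api": "drive_tool", "payload": {"increments": [[0, 0, 0.001, 0, 0, 0, 20], [0, 0, 0.001, 0, 0, 0, 20], [0, 0, 0, 0, 0, 0, 20]]}}

```text
t: 8.85
eef_pos: [0.6403, -0.1766, 0.0543]
ee_rot: [1.289, 2.864, 0.0]
force: [-1.0, -0.1, 0.6]
grip_width: 0.317
gripper_force: 31.1
```

>>> {"api": "drive_tool", "payload": {"increments": [[0, 0, 0.0008, 0, 0, 0, 20], [0, 0, 0, 0, 0, 0, 20], [0, 0, 0, 0, 0, 0, 20]]}}

```text
t: 9.22
eef_pos: [0.6403, -0.1767, 0.0543]
ee_rot: [1.289, 2.864, -0.0]
force: [-1.9, 0.1, 4.9]
grip_width: 0.324
gripper_force: 31.8
```

Contact at about 5 N. I'll release, rise and go to the drum.

>>> {"api": "drive_tool", "payload": {"increments": [[0, 0, 0, 0, 0, 0, 36], [0, 0, 0, 0, 0, 0, 45], [0, 0, 0, 0, 0, 0, 60], [0, 0, -0.01, 0, 0, 0, 60], [0, 0, -0.035, 0, 0, 0, 60], [0, 0, -0.04, 0, 0, 0, 60], [0, 0, -0.04, 0, 0, 0, 60], [0, 0, -0.025, 0, 0, 0, 75]]}}

```text
t: 10.22
eef_pos: [0.6409, -0.1765, 0.2065]
ee_rot: [1.288, 2.862, 0.001]
force: [0.9, 0.2, 0.0]
grip_width: 0.748
gripper_force: 0.0
```

>>> {"api": "drive_tool", "payload": {"increments": [[0.012, -0.0364, 0, 0, 0, 0, 75], [0.012, -0.0364, 0, 0, 0, 0, 75], [0.012, -0.0364, 0, 0, 0, 0, 75], [0.012, -0.0364, 0, 0, 0, 0, 75], [0.012, -0.0364, 0, 0, 0, 0, 75], [0.012, -0.0364, 0, 0, 0, 0, 75], [0.012, -0.0364, 0, 0, 0, 0, 75], [0, 0, 0, 0, 0, 0, 75]]}}

```text
t: 11.22
eef_pos: [0.3912, -0.2845, 0.2039]
ee_rot: [1.296, 2.861, -0.003]
force: [-0.1, 0.9, 0.0]
grip_width: 0.753
gripper_force: 0.0
```

```bash
python3 -c "
from h import *
go(.3937,-.2825,.082)
f=save('side','s3');save('top','t3')
for c in ('side','top'):
  r=imaging.place_of('bust_mid',c); print(c,[(np.round(d['at'],1),d['p']) for d in r])
print(proj(f,[.6395,-.178,.073]))
a=cv2.imread('pics/s3.png')[130:205,300:400];b=cv2.imread('pics/t3.png')[130:205,330:430]
cv2.imwrite('pics/v3.png',cv2.resize(np.hstack([a,b]),(800,300),interpolation=cv2.INTER_CUBIC))"
```

```text
t 11.22 pos [ 0.3912 -0.2845  0.2039] yawy 0.72 tilt 0.11 F [-0.1  0.9  0. ] grip 0.753 0.0 q7 1.3
shift [-0.      0.0034  0.1219] 
side [(array([346.2, 157.5]), 0.7)]
top [(array([330.2, 150. ]), 0.56)]
[348.60765722 159.58661704]
```

View pics/v3.png

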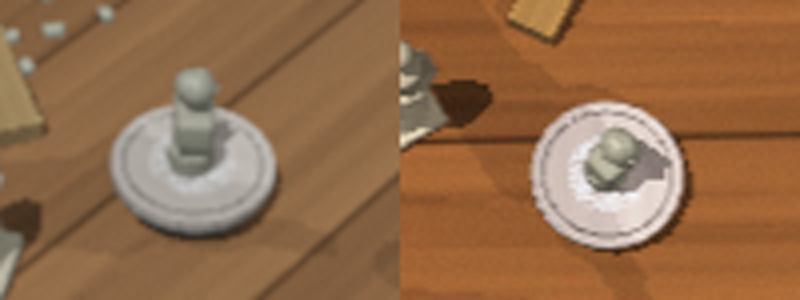

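The bust stands upright in the middle of the turntable: (190,160) in the left crop, (608,165) in the right. Next the drum.

>>> {"api": "drive_tool", "payload": {"increments": [[0, 0.0026, 0.025, 0, 0, 0, 75], [0, 0, 0.035, 0, 0, 0, 75], [0, 0, 0.035, 0, 0, 0, 75], [0, 0, 0.018, 0, 0, 0, 75], [0, 0, 0.008, 0, 0, 0, 75], [0, 0, 0, 0, 0, 0, 70], [0, 0, 0, 0, 0, 0, 64], [0, 0, 0, 0, 0, 0, 60]]}}

```text
t: 12.42
eef_pos: [0.396, -0.2814, 0.083]
ee_rot: [1.289, 2.863, -0.001]
force: [-0.5, 0.4, 0.4]
grip_width: 0.601
gripper_force: 0.0
```

>>> {"api": "drive_tool", "payload": {"increments": [[0, 0, 0, 0, 0, 0, 57], [0, 0, 0, 0, 0, 0, 55], [0, 0, 0, 0, 0, 0, 53], [0, 0, 0, 0, 0, 0, 50], [0, 0, 0, 0, 0, 0, 40], [0, 0, 0, 0, 0, 0, 40]]}}

```text
t: 13.18
eef_pos: [0.3955, -0.2813, 0.0826]
ee_rot: [1.289, 2.864, -0.001]
force: [-1.1, -0.7, 5.2]
grip_width: 0.526
gripper_force: 30.8
```

The drum is gripped at 31 N. I'll lift it and carry it to the round tray.

>>> {"api": "drive_tool", "payload": {"increments": [[0, 0, -0.004, 0, 0, 0, 40], [0, 0, -0.016, 0, 0, 0, 40], [0, 0, -0.025, 0, 0, 0, 40], [0, 0, -0.015, 0, 0, 0, 40], [0.009, 0.0123, 0, 0, 0, 0, 40], [0.0202, 0.0249, 0, 0, 0, 0, 40], [0.0202, 0.0249, 0, 0, 0, 0, 40], [0.0202, 0.0249, 0, 0, 0, 0, 40]]}}

```text
t: 14.18
eef_pos: [0.4139, -0.1686, 0.1411]
ee_rot: [-1.287, -2.864, -0.001]
force: [0.1, -0.3, -1.7]
grip_width: 0.524
gripper_force: 30.9
```

>>> {"api": "drive_tool", "payload": {"increments": [[0.0202, 0.0249, 0, 0, 0, 0, 40], [0.0202, 0.0249, 0, 0, 0, 0, 40], [0.0202, 0.0249, 0, 0, 0, 0, 40], [0.0202, 0.0249, 0, 0, 0, 0, 40], [0.0112, 0.0126, 0, 0, 0, 0, 40], [0, 0, 0, 0, 0, 0, 40], [0, 0, 0, 0, 0, 0, 40]]}}

```text
t: 15.05
eef_pos: [0.4368, -0.0282, 0.1416]
ee_rot: [-1.289, -2.864, 0.001]
force: [0.2, -0.0, -1.5]
grip_width: 0.528
gripper_force: 31.0
```

```bash
python3 -c "
from fit import *
go(.4386,-.0284,.0086)
z=arm.state()['eef_pos'][2]-.0826+.078
f=[imaging.grab_frame('side')]
print(z,fit('drum',f,.4386,-.0284,z,0,.01,.02))
print(fit('hex_base',f,.395,-.281,.04,0,np.pi/3,.015),fit('square_base',f,.395,-.281,.0,0,np.pi/2,.015))"
```

```text
t 15.05 pos [ 0.4368 -0.0282  0.1416] yawy 0.725 tilt 0.07 F [ 0.2 -0.  -1.5] grip 0.528 31.0 q7 0.77
shift [-0.0014  0.0014  0.133 ] 
0.13695530527922062 (array([ 0.43719873, -0.03062282,  0.00488845]), np.float32(-128.16615))
(array([ 0.39534367, -0.28244278,  0.2061922 ]), np.float64(-98.8746337890625)) (array([ 0.39569398, -0.28335197, -0.12774884]), np.float64(-57.519290924072266))
```

>>> {"api": "drive_tool", "payload": {"increments": [[-0.0005, 0.0015, 0.025, 0, 0, 0, 40], [0, 0, 0.035, 0, 0, 0, 40], [0, 0, 0.035, 0, 0, 0, 40], [0, 0, 0.02, 0, 0, 0, 40], [0, 0, 0.009, 0, 0, 0, 40], [0, 0, 0.004, 0, 0, 0, 40], [0, 0, 0.002, 0, 0, 0, 40], [0, 0, 0, 0, 0, 0, 40]]}}

```text
t: 16.1
eef_pos: [0.4394, -0.0274, 0.0126]
ee_rot: [1.289, 2.864, 0.0]
force: [-0.1, -0.7, -1.2]
grip_width: 0.527
gripper_force: 31.0
```

>>> {"api": "drive_tool", "payload": {"increments": [[0, 0, 0.001, 0, 0, 0, 40], [0, 0, 0.001, 0, 0, 0, 40], [0, 0, 0, 0, 0, 0, 40], [0, 0, 0, 0, 0, 0, 40]]}}

```text
t: 16.6
eef_pos: [0.4389, -0.0272, 0.0101]
ee_rot: [1.289, 2.865, -0.0]
force: [-0.1, -0.7, -1.6]
grip_width: 0.527
gripper_force: 31.0
```

>>> {"api": "drive_tool", "payload": {"increments": [[0, 0, 0.0007, 0, 0, 0, 40], [0, 0, 0.0007, 0, 0, 0, 40], [0, 0, 0, 0, 0, 0, 40], [0, 0, 0, 0, 0, 0, 40]]}}

```text
t: 17.1
eef_pos: [0.4389, -0.0272, 0.0087]
ee_rot: [1.289, 2.865, -0.0]
force: [0.2, 0.8, -1.6]
grip_width: 0.531
gripper_force: 31.1
```

>>> {"api": "drive_tool", "payload": {"increments": [[0, 0, 0.0007, 0, 0, 0, 40], [0, 0, 0, 0, 0, 0, 40], [0, 0, 0, 0, 0, 0, 40]]}}

```text
t: 17.48
eef_pos: [0.4388, -0.0272, 0.0086]
ee_rot: [-1.289, -2.865, 0.001]
force: [-3.3, 0.6, 6.7]
grip_width: 0.523
gripper_force: 31.8
```

Down on the tray floor. I'll release and go to the hexagon.

>>> {"api": "drive_tool", "payload": {"increments": [[0, 0, 0, 0, 0, 0, 56], [0, 0, 0, 0, 0, 0, 62], [0, 0, -0.008, 0, 0, 0, 66], [0, 0, -0.03, 0, 0, 0, 66], [0, 0, -0.04, 0, 0, 0, 75], [0, 0, -0.04, 0, 0, 0, 85], [0, 0, -0.023, 0, 0, 0, 88], [0, 0, 0, 0, 0, 0, 88]]}}

```text
t: 18.48
eef_pos: [0.4404, -0.0274, 0.1511]
ee_rot: [1.287, 2.86, 0.001]
force: [-0.6, -0.3, -0.8]
grip_width: 0.88
gripper_force: 0.0
```

>>> {"api": "drive_tool", "payload": {"increments": [[-0.0231, -0.0288, 0, 0, 0, 0, 88], [-0.0231, -0.0288, 0, 0, 0, 0, 88], [-0.0231, -0.0288, 0, 0, 0, 0, 88], [-0.0231, -0.0288, 0, 0, 0, 0, 88], [-0.0231, -0.0288, 0, 0, 0, 0, 88], [-0.0231, -0.0288, 0, 0, 0, 0, 88], [-0.0231, -0.0288, 0, 0, 0, 0, 88], [0, 0, 0, 0, 0, 0, 88]]}}

```text
t: 19.48
eef_pos: [0.3934, -0.2844, 0.1476]
ee_rot: [-1.296, -2.86, -0.0]
force: [0.3, 0.4, 0.2]
grip_width: 0.879
gripper_force: 0.0
```

>>> {"api": "drive_tool", "payload": {"increments": [[0, 0, 0, 0, 0, 0.165, 88], [0, 0, 0, 0, 0, 0.165, 88], [0, 0, 0, 0, 0, 0.165, 88], [0, 0, 0, 0, 0, 0, 88], [0, 0, 0, 0, 0, 0, 88]]}}

```text
t: 20.1
eef_pos: [0.3951, -0.2812, 0.1486]
ee_rot: [-1.947, -2.464, -0.0]
force: [0.6, -0.7, -0.6]
grip_width: 0.884
gripper_force: 0.0
```

```bash
python3 -c "
from fit import *
go(.395,-.282,.042,.23)
f=imaging.grab_frame('side')
q,s=fit('drum',[f],.4386,-.0284,.004,0,.01,.02);print(q)
h,s=fit('hex_base',[f],.395,-.281,.04,.23,.6,.015);print(h)
cv2.imwrite('pics/v4.png',np.hstack([overlay(f,[],(320,205,100,90),4,''),overlay(f,[('hex_base',h,.04)],(400,120,80,90),4,'')]))"
```

```text
t 20.1 pos [ 0.3951 -0.2812  0.1486] yawy 0.234 tilt 0.05 F [ 0.6 -0.7 -0.6] grip 0.884 0.0 q7 0.78
shift [-0.0008 -0.0003  0.1066] ('turn z (world yaw first if shift after)', [np.float64(-3.138), np.float64(0.004), np.float64(3.145)])
[ 0.43961534 -0.02761062  0.00164973]
[ 0.39481948 -0.28177263  0.20322142]
```

View pics/v4.png

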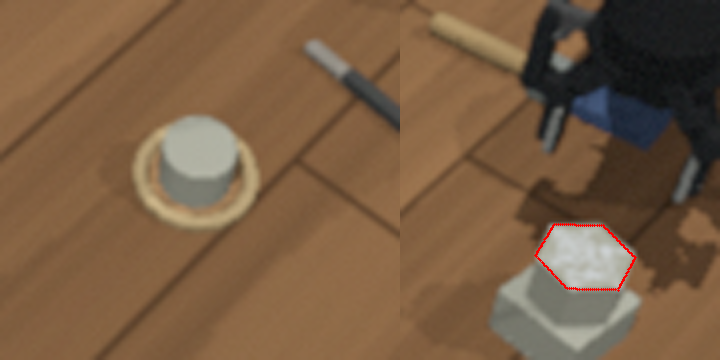

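The drum lies flat in the round tray at (197,165), and the hexagon fit matches. Now I'll grip the hexagon.

>>> {"api": "drive_tool", "payload": {"increments": [[0, 0, 0.03, 0, 0, 0, 88], [0, 0, 0.035, 0, 0, 0, 88], [0, 0, 0.025, 0, 0, 0, 88], [0, 0, 0.012, 0, 0, 0, 88], [0, 0, 0.0046, 0, 0, 0, 88], [0, 0, 0, 0, 0, 0, 80], [0, 0, 0, 0, 0, 0, 75], [0, 0, 0, 0, 0, 0, 72]]}}

```text
t: 21.15
eef_pos: [0.3956, -0.2823, 0.0431]
ee_rot: [1.951, 2.461, -0.0]
force: [-0.5, -0.7, 0.1]
grip_width: 0.716
gripper_force: 0.0
```

>>> {"api": "drive_tool", "payload": {"increments": [[0, 0, 0, 0, 0, 0, 69], [0, 0, 0, 0, 0, 0, 67], [0, 0, 0, 0, 0, 0, 65], [0, 0, 0, 0, 0, 0, 60], [0, 0, 0, 0, 0, 0, 50], [0, 0, 0, 0, 0, 0, 50]], "force": 40}}

```text
t: 21.9
eef_pos: [0.395, -0.2823, 0.0429]
ee_rot: [1.952, 2.462, -0.001]
force: [-3.2, -0.7, 5.8]
grip_width: 0.656
gripper_force: 40.6
```

>>> {"api": "drive_tool", "payload": {"increments": [[0, 0, -0.004, 0, 0, 0, 50], [0, 0, -0.016, 0, 0, 0, 50], [0, 0, -0.025, 0, 0, 0, 50], [0, 0, -0.02, 0, 0, 0, 50], [0.0158, 0.0117, 0, 0, 0, 0, 50], [0.0315, 0.0233, 0, 0, 0, 0, 50], [0.0315, 0.0233, 0, 0, 0, 0, 50], [0.0315, 0.0233, 0, 0, 0, 0, 50]]}}

```text
t: 22.9
eef_pos: [0.4501, -0.1547, 0.1082]
ee_rot: [1.951, 2.461, 0.0]
force: [0.3, -1.6, -2.5]
grip_width: 0.654
gripper_force: 42.6
```

>>> {"api": "drive_tool", "payload": {"increments": [[0.0315, 0.0233, 0, 0, 0, 0, 50], [0.0315, 0.0233, 0, 0, 0, 0, 50], [0.0315, 0.0233, 0, 0, 0, 0, 50], [0.0315, 0.0233, 0, 0, 0, 0, 50], [0.0315, 0.0233, 0, 0, 0, 0, 50], [0.0315, 0.0233, 0, 0, 0, 0, 50], [0.0315, 0.0233, 0, 0, 0, 0, 50], [0.0315, 0.0233, 0, 0, 0, 0, 50]]}}

```text
t: 23.9
eef_pos: [0.5741, 0.133, 0.1081]
ee_rot: [1.952, 2.461, 0.0]
force: [0.4, -0.4, -2.9]
grip_width: 0.658
gripper_force: 42.6
```

>>> {"api": "drive_tool", "payload": {"increments": [[0.0315, 0.0233, 0, 0, 0, 0, 50], [0.0315, 0.0233, 0, 0, 0, 0, 50], [0.0158, 0.0117, 0, 0, 0, 0, 50], [0, 0, 0, 0, 0, 0, 50], [0, 0, 0, 0, 0, 0, 50]]}}

```text
t: 24.52
eef_pos: [0.6122, 0.2198, 0.1072]
ee_rot: [1.953, 2.46, -0.003]
force: [-0.7, -1.2, -3.8]
grip_width: 0.654
gripper_force: 42.7
```

```bash
python3 -c "
from fit import *
go(.6116,.221,.0069,.23)
z=arm.state()['eef_pos'][2]-.0429+.04
f=imaging.grab_frame('side')
q,s=fit('hex_base',[f],.6116,.221,z,.23,.5,.025);print(z,q)
cv2.imwrite('pics/v5.png',overlay(f,[('hex_base',q,z)],(190,200,110,110),5,''))"
```

```text
t 24.52 pos [0.6122 0.2198 0.1072] yawy 0.228 tilt 0.12 F [-0.7 -1.2 -3.8] grip 0.654 42.7 q7 -0.38
shift [ 0.0015 -0.0002  0.1003] ('turn z (world yaw first if shift after)', [np.float64(-3.143), np.float64(-0.002), np.float64(3.14)])
0.10425628781114243 [0.61303204 0.21957597 0.21963551]
```

View pics/v5.png

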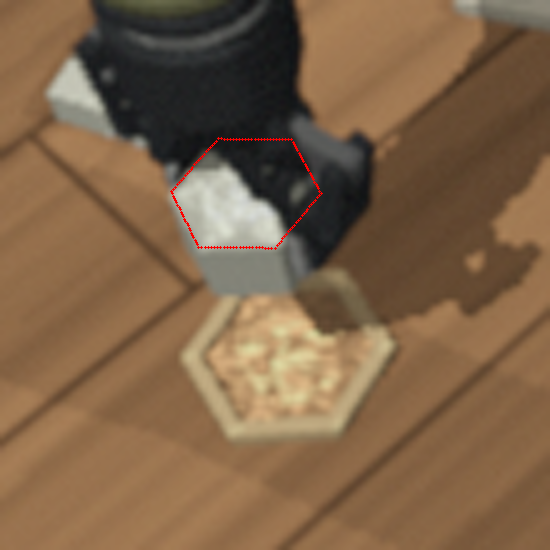

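The hexagon is held level above its tray at (290,360). I'll lower it with a small turn.

>>> {"api": "drive_tool", "payload": {"increments": [[0.001, 0, 0.02, 0, 0, -0.07, 50], [0, 0, 0.03, 0, 0, 0, 50], [0, 0, 0.025, 0, 0, 0, 50], [0, 0, 0.012, 0, 0, 0, 50], [0, 0, 0.006, 0, 0, 0, 50], [0, 0, 0.003, 0, 0, 0, 50], [0, 0, 0.001, 0, 0, 0, 50], [0, 0, 0, 0, 0, 0, 50]]}}

```text
t: 25.58
eef_pos: [0.6125, 0.2231, 0.011]
ee_rot: [1.864, 2.528, 0.001]
force: [-0.3, 0.1, -2.2]
grip_width: 0.658
gripper_force: 42.7
```

>>> {"api": "drive_tool", "payload": {"increments": [[0, 0, 0.001, 0, 0, 0, 50], [0, 0, 0.001, 0, 0, 0, 50], [0, 0, 0, 0, 0, 0, 50], [0, 0, 0, 0, 0, 0, 50]]}}

```text
t: 26.08
eef_pos: [0.6121, 0.2229, 0.0083]
ee_rot: [-1.864, -2.529, 0.0]
force: [-0.1, -0.2, -3.3]
grip_width: 0.655
gripper_force: 42.7
```

>>> {"api": "drive_tool", "payload": {"increments": [[0, 0, 0.001, 0, 0, 0, 50], [0, 0, 0.0006, 0, 0, 0, 50], [0, 0, 0, 0, 0, 0, 50], [0, 0, 0, 0, 0, 0, 50]]}}

```text
t: 26.58
eef_pos: [0.6121, 0.2229, 0.007]
ee_rot: [1.864, 2.528, -0.0]
force: [-0.4, -1.4, 0.8]
grip_width: 0.66
gripper_force: 43.0
```

The hexagon touches down at the expected height. I'll release and go to the square base.

>>> {"api": "drive_tool", "payload": {"increments": [[0, 0, 0, 0, 0, 0, 69], [0, 0, 0, 0, 0, 0, 76], [0, 0, -0.005, 0, 0, 0, 80], [0, 0, -0.025, 0, 0, 0, 80], [0, 0, -0.04, 0, 0, 0, 100], [0, 0, -0.045, 0, 0, 0, 100], [-0.015, -0.0127, 0, 0, 0, 0, 100], [-0.0299, -0.0254, 0, 0, 0, 0, 100]]}}

```text
t: 27.58
eef_pos: [0.5886, 0.1697, 0.1222]
ee_rot: [1.861, 2.531, 0.003]
force: [1.5, -0.6, 0.1]
grip_width: 1.004
gripper_force: 0.0
```

>>> {"api": "drive_tool", "payload": {"increments": [[-0.0299, -0.0254, 0, 0, 0, 0, 100], [-0.0299, -0.0254, 0, 0, 0, 0, 100], [-0.0299, -0.0254, 0, 0, 0, 0, 100], [-0.0299, -0.0254, 0, 0, 0, 0, 100], [-0.0299, -0.0254, 0, 0, 0, 0, 100], [-0.0299, -0.0254, 0, 0, 0, 0, 100], [-0.0299, -0.0254, 0, 0, 0, 0, 100], [-0.0299, -0.0254, 0, 0, 0, 0, 100]]}}

```text
t: 28.58
eef_pos: [0.4641, -0.1214, 0.1213]
ee_rot: [-1.865, -2.528, 0.001]
force: [0.3, -0.2, 0.2]
grip_width: 1.004
gripper_force: 0.0
```

>>> {"api": "drive_tool", "payload": {"increments": [[-0.0299, -0.0254, 0, 0, 0, 0, 100], [-0.0299, -0.0254, 0, 0, 0, 0, 100], [-0.0299, -0.0254, 0, 0, 0, 0, 100], [-0.0299, -0.0254, 0, 0, 0, 0, 100], [-0.015, -0.0127, 0, 0, 0, 0.145, 100], [0, 0, 0, 0, 0, 0.145, 100], [0, 0, 0, 0, 0, 0.145, 100], [0, 0, 0, 0, 0, 0, 100]]}}

```text
t: 29.58
eef_pos: [0.3953, -0.2822, 0.1213]
ee_rot: [-2.365, -2.067, 0.001]
force: [0.0, 1.8, 0.2]
grip_width: 1.001
gripper_force: 0.0
```

```bash
python3 -c "
from fit import *
f=imaging.grab_frame('side')
q,s=fit('hex_base',[f],.6116,.221,.004,.3,1.,.02);print('hex',q)
h,s=fit('square_base',[f],.395,-.281,0,-.13,.8,.015);print('sq',h,s)
go(h[0],h[1],.0,h[2])
cv2.imwrite('pics/v6.png',np.hstack([overlay(f,[],(200,230,100,90),4,''),overlay(f,[('square_base',h,0)],(390,130,90,90),4,'')]))"
```

```text
hex [0.61294654 0.22287188 0.35258137]
sq [ 0.39489486 -0.28100112 -0.1366478 ] -89.6211166381836
t 29.62 pos [ 0.3955 -0.2821  0.1214] yawy -0.133 tilt 0.04 F [ 0.2 -0.2  0. ] grip 1.004 0.0 q7 0.4
shift [ 0.001  -0.0007  0.1214] ('turn z (world yaw first if shift after)', [np.float64(-3.138), np.float64(0.004), np.float64(3.146)])
```

View pics/v6.png

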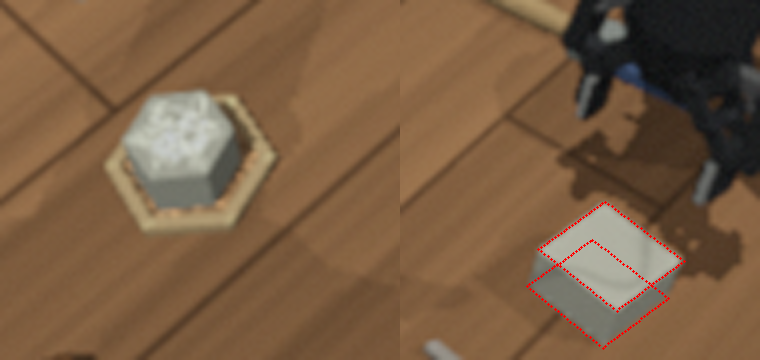

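The hexagon is flat in its tray at (190,160), and the square base fit is good. I'll grip the square base.

>>> {"api": "drive_tool", "payload": {"increments": [[0, 0, 0.03, 0, 0, 0, 100], [0, 0, 0.035, 0, 0, 0, 100], [0, 0, 0.03, 0, 0, 0, 100], [0, 0, 0.015, 0, 0, 0, 100], [0, 0, 0.006, 0, 0, 0, 100], [0, 0, 0, 0, 0, 0, 94], [0, 0, 0, 0, 0, 0, 88], [0, 0, 0, 0, 0, 0, 85]]}}

```text
t: 30.62
eef_pos: [0.3966, -0.2826, 0.0066]
ee_rot: [2.365, 2.066, 0.0]
force: [-0.0, 0.0, -0.5]
grip_width: 0.849
gripper_force: 0.0
```

>>> {"api": "drive_tool", "payload": {"increments": [[0, 0, 0, 0, 0, 0, 82], [0, 0, 0, 0, 0, 0, 80], [0, 0, 0, 0, 0, 0, 75], [0, 0, 0, 0, 0, 0, 65], [0, 0, 0, 0, 0, 0, 65], [0, 0, 0, 0, 0, 0, 65]], "force": 60}}

```text
t: 31.38
eef_pos: [0.3957, -0.2823, 0.0062]
ee_rot: [-2.366, -2.066, 0.001]
force: [-3.6, 0.0, 5.3]
grip_width: 0.785
gripper_force: 69.1
```

>>> {"api": "drive_tool", "payload": {"increments": [[0, 0, -0.004, 0, 0, 0, 65], [0, 0, -0.012, 0, 0, 0, 65], [0, 0, -0.025, 0, 0, 0, 65], [0, 0, -0.03, 0, 0, 0, 65], [0, 0, -0.015, 0, 0, 0, 65], [0.0182, 0.0028, 0, 0, 0, 0, 65], [0.0364, 0.0056, 0, 0, 0, 0, 65], [0.0364, 0.0056, 0, 0, 0, 0, 65]]}}

```text
t: 32.38
eef_pos: [0.4217, -0.1913, 0.0905]
ee_rot: [-2.364, -2.065, 0.0]
force: [0.5, 0.6, -6.2]
grip_width: 0.784
gripper_force: 69.5
```

>>> {"api": "drive_tool", "payload": {"increments": [[0.0364, 0.0056, 0, 0, 0, 0, 65], [0.0364, 0.0056, 0, 0, 0, 0, 65], [0.0364, 0.0056, 0, 0, 0, 0, 65], [0.0364, 0.0056, 0, 0, 0, 0, 65], [0.0364, 0.004, 0, 0, 0, 0, 65], [0.0364, 0.0, 0, 0, 0, 0, 65], [0.0354, -0.009, 0, 0, 0, 0, 65], [0.0354, -0.0158, 0, 0, 0, 0, 65]]}}

```text
t: 33.38
eef_pos: [0.4613, 0.0948, 0.0907]
ee_rot: [-2.364, -2.066, 0.001]
force: [0.9, 0.8, -5.5]
grip_width: 0.786
gripper_force: 69.3
```

>>> {"api": "drive_tool", "payload": {"increments": [[0.0354, -0.0158, 0, 0, 0, 0, 65], [0.0354, -0.0158, 0, 0, 0, 0, 65], [0.0354, -0.0158, 0, 0, 0, 0, 65], [0.0354, -0.0158, 0, 0, 0, 0, 65], [0.0354, -0.0158, 0, 0, 0, 0, 65], [0.018, -0.008, 0, 0, 0, -0.076, 65], [0, 0, 0, 0, 0, 0, 65], [0, 0, 0, 0, 0, 0, 65]]}}

```text
t: 34.38
eef_pos: [0.4028, 0.2959, 0.0911]
ee_rot: [2.286, 2.153, -0.003]
force: [0.7, 0.1, -6.2]
grip_width: 0.788
gripper_force: 69.3
```

```bash
python3 -c "
from fit import *
go(.3937,.2978,.0102,-.061)
z=arm.state()['eef_pos'][2]-.0062
f=imaging.grab_frame('side')
p=arm.state()['eef_pos']
q,s=fit('square_base',[f],p[0],p[1],z,-.06,.5,.02);print(z,q,s)"
```

```text
t 34.38 pos [0.4028 0.2959 0.0911] yawy -0.06 tilt 0.11 F [ 0.7  0.1 -6.2] grip 0.788 69.3 q7 -0.91
shift [ 0.0015 -0.0092  0.0809] ('turn z (world yaw first if shift after)', [np.float64(-3.14), np.float64(0.001), np.float64(3.143)])
0.08490662677301943 [ 0.40351026  0.29715287 -0.03919194] -81.6108169555664
```

>>> {"api": "drive_tool", "payload": {"increments": [[0.001, -0.0095, 0.012, 0, 0, 0, 65], [0, 0, 0.025, 0, 0, 0, 65], [0, 0, 0.02, 0, 0, 0, 65], [0, 0, 0.01, 0, 0, 0, 65], [0, 0, 0, 0, 0, 0, 65], [0, 0, 0, 0, 0, 0, 65]]}}

```text
t: 35.17
eef_pos: [0.3938, 0.2994, 0.0253]
ee_rot: [2.286, 2.155, 0.002]
force: [0.5, 0.0, -5.7]
grip_width: 0.785
gripper_force: 69.1
```

```bash
python3 -c "
from fit import *
go(.3937,.2978,.0102,-.061)
z=arm.state()['eef_pos'][2]-.0062
f=imaging.grab_frame('side')
p=arm.state()['eef_pos']
q,s=fit('square_base',[f],p[0],p[1],z,-.06,.5,.02);print(z,q,s)
cv2.imwrite('pics/v7.png',overlay(f,[('square_base',q,z)],(230,290,110,110),5,''))"
```

```text
t 35.17 pos [0.3938 0.2994 0.0253] yawy -0.059 tilt 0.07 F [ 0.5  0.  -5.7] grip 0.785 69.1 q7 -1.01
shift [-0.0017 -0.0001  0.0151] ('turn z (world yaw first if shift after)', [np.float64(-3.14), np.float64(0.002), np.float64(3.144)])
0.019149641799984924 [ 0.37561478  0.31444187 -0.05061724] -94.8954086303711
```

View pics/v7.png

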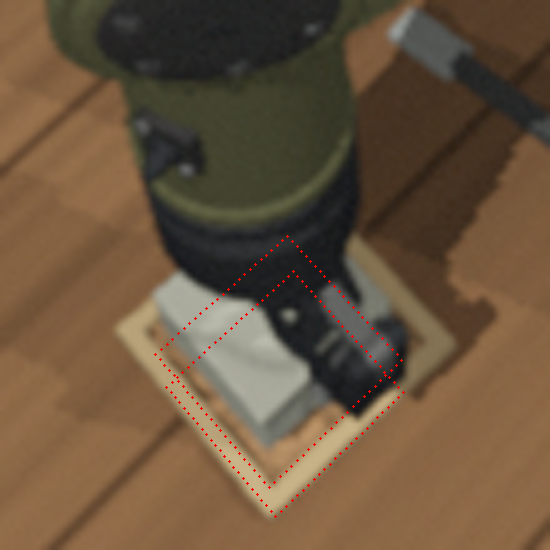

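That fit latched onto the tray's rim. The picture shows the base parallel to the tray and above its recess, with its near corner at (265,430), so I'll go by the TCP and creep down.

>>> {"api": "drive_tool", "payload": {"increments": [[-0.001, 0, 0.006, 0, 0, 0, 65], [0, 0, 0.004, 0, 0, 0, 65], [0, 0, 0.002, 0, 0, 0, 65], [0, 0, 0.001, 0, 0, 0, 65], [0, 0, 0.001, 0, 0, 0, 65], [0, 0, 0, 0, 0, 0, 65], [0, 0, 0, 0, 0, 0, 65]]}}

```text
t: 36.1
eef_pos: [0.3934, 0.298, 0.0108]
ee_rot: [2.286, 2.155, 0.0]
force: [-0.6, 0.9, -6.5]
grip_width: 0.787
gripper_force: 69.4
```

>>> {"api": "drive_tool", "payload": {"increments": [[0, 0, 0.0006, 0, 0, 0, 65], [0, 0, 0.0006, 0, 0, 0, 65], [0, 0, 0, 0, 0, 0, 65], [0, 0, 0, 0, 0, 0, 65]]}}

```text
t: 36.6
eef_pos: [0.3934, 0.298, 0.0102]
ee_rot: [2.286, 2.154, -0.001]
force: [-3.5, -2.3, 6.6]
grip_width: 0.783
gripper_force: 70.7
```

Contact at the expected height. I'll release and rise.

>>> {"api": "drive_tool", "payload": {"increments": [[0, 0, 0, 0, 0, 0, 84], [0, 0, 0, 0, 0, 0, 92], [0, 0, 0, 0, 0, 0, 96], [0, 0, -0.01, 0, 0, 0, 96], [0, 0, -0.035, 0, 0, 0, 96], [0, 0, -0.05, 0, 0, 0, 96], [0, 0, -0.05, 0, 0, 0, 96], [0, 0, -0.05, 0, 0, 0, 96]]}}

```text
t: 37.6
eef_pos: [0.393, 0.2982, 0.2068]
ee_rot: [2.285, 2.155, 0.001]
force: [0.5, 0.1, -0.7]
grip_width: 0.959
gripper_force: 0.0
```

```bash
python3 -c "
from fit import *
f=save('side','s9')
q,s=fit('square_base',[f],.394,.298,.004,-.06,.6,.015);print('sq',q,s)
go(0.4,.3,.2)
cv2.imwrite('pics/v8.png',overlay(f,[],(220,140,200,260),2.3,''))"
```

```text
sq [ 0.39500871  0.29357038 -0.01691979] -93.26750946044922
t 37.65 pos [0.3958 0.3009 0.2133] yawy -0.058 tilt 0.63 F [3.3 3.3 4.3] grip 0.957 0.0 q7 -0.79
shift [-0.0007  0.0041  0.0133]
```

View pics/v8.png

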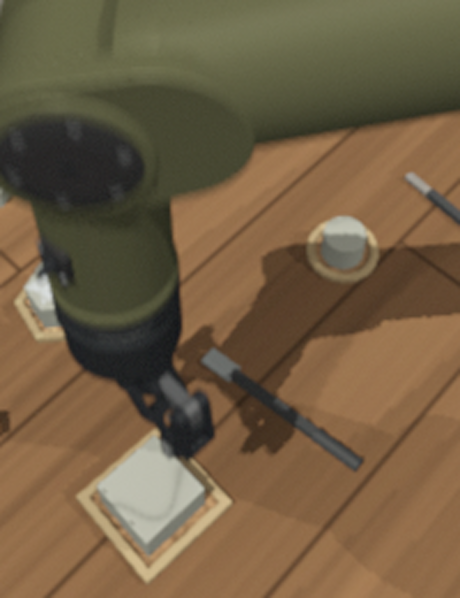

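The square base sits flat in its tray at (150,500) and the drum in its own. I'll check the bust and the figure from the top, then hand in.

```bash
python3 -c "
from h import *
f=save('top','t9')
for n,z in (('bust_mid',.073),('maquette_mid',.075),('square_base_mid',.024),('hex_base_mid',.023),('drum_mid',.022)):
  print(n,[(atz(f,d['at'],z)[:2].round(3),round(d['p'],2)) for d in imaging.place_of(n,'top')[:2]])
cv2.imwrite('pics/v9.png',cv2.resize(cv2.imread('pics/t9.png')[110:290,190:430],(800,600),interpolation=cv2.INTER_CUBIC))"
```

```text
bust_mid [(array([ 0.619, -0.166]), 0.73)]
maquette_mid [(array([ 0.695, -0.018]), 0.71)]
square_base_mid [(array([0.392, 0.304]), 0.77)]
hex_base_mid [(array([0.612, 0.233]), 0.82), (array([0.401, 0.295]), 0.73)]
drum_mid [(array([ 0.436, -0.027]), 0.52)]
```

View pics/v9.png

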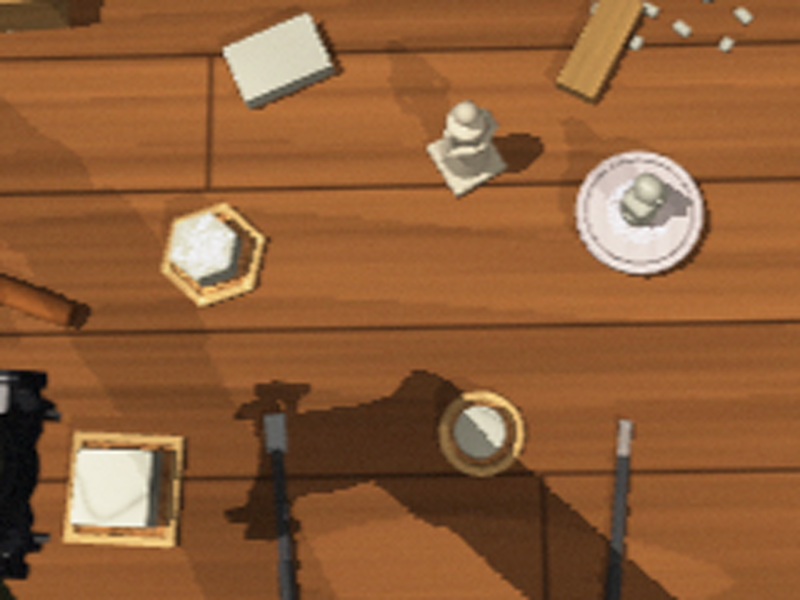

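All four pieces stand in their places (bust at (642,200), parallax toward the image edges only) and the figure is untouched at (467,150).

```bash
python3 -c "
from h import *
print(arm.finish_job())"
```

```text
the job is handed in; nothing more can be done
None
```

I handed the job in: in the last pictures the bust stands upright on the turntable, the round, six-sided and square bases lie flat in their matching trays, and the plaster figure looks undisturbed; the hand-in gave no verdict.

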